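# Get the welding jig out from behind the standing tooling

## Task

The low copper-topped jig on the wooden tooling board is needed in the welding fixture, but three tall things stand in its way. First stand the sizing mandrel, the air cylinder and the white canister all upright in the grey side tray; then seat the jig squarely down in the fixture's pocket; and only then put the three tall things back on the board, upright, each in the place where it stood before. Do not tip the tall things over, and leave the little glass jar and the copper reel where they are.

Things in the scene. Friction and masses are not known exactly. Their poses are not given: they have to be found in the camera images.
- board: Fixed wooden board, 150 (x) x 210 (y) x 12 mm; origin centre of underside; x to its back edge, where a fence 8 mm thick rises to 30 mm over the table. Printed circles, 62 mm wide, at (x, y) = (-38, 0), (5, 70), (5, -70) mm: one tall thing on each (which one varies; up to 5 mm off-centre), jig behind at about (25, 0). Tray and fixture are on either side and may be swapped.
- tray: Grey plastic side tray, fixed, open on top, empty at the start, 250 (x) x 120 (y) mm outside, walls 4 mm thick and 16 mm high; origin at the centre of its underside on the table; its inner floor is 4 mm above the origin. Room for the three tall things in a row along x, for instance at x = -75, 0 and 75 mm.
- pocket (a point): Centre of the pocket floor in the fixed aluminium fixture plate, 10 mm over the table, z up. The pocket is 56 (x) x 66 (y) mm inside, its dark steel rim 6 mm wide and 6 mm high. Two copper jaws, tops 40 mm over the table, stand on the plate from 55 mm off in +x. The jig sits with its x axis along the pocket's x (either way round).
- jig: Low jig: aluminium base 40 (x) x 50 (y) x 14 mm high with a copper rib on top, 36 mm long along x, 16 mm thick in y, from 14 to 40 mm above the base's underside; 0.2 kg. Origin at the centre of its underside, z up. Grip the rib across its 16 mm thickness (along y).
- mandrel: Steel ring-sizing mandrel standing upright: round foot 48 mm diameter and 14 mm high, with a tapering round rod from 24 mm diameter just above the foot to 16 mm at its top, 150 mm above the underside; about 0.3 kg. Origin at the centre of its underside, z up.
- cylinder: Small pneumatic cylinder standing on end, 125 mm high: round aluminium end caps 36 mm in diameter (lower one 30 mm, upper one from 90 to 125 mm above the underside), a steel tube of 28 mm diameter between them; about 0.25 kg. Origin at the centre of its underside, z up.
- canister: White plastic canister with a black lid, round, 52 mm in diameter, 95 mm high, and on the lid a black round knob 20 mm in diameter from 95 to 128 mm above the underside; about 0.25 kg. Origin at the centre of its underside, z up.
- jar: Bystander, not to be moved: small loose glass jar with a steel cap, 32 mm diameter, 45 mm high. Origin at the centre of its underside.
- reel: Bystander, not to be moved: small loose copper reel standing on its flange, 34 mm diameter, 35 mm high. Origin at the centre of its underside.
There are look-alikes about, which are no part of the job. Leave any purple look-alike of the part that bears pocket alone.

How it is judged:
On the way, in this order (a step that is already met when the one before it is completed fails the run):
1. all three tall things stand upright in the side tray, released (x of mandrel in the frame of tray between -0.115 and 0.115 m and y of mandrel in the frame of tray between -0.05 and 0.05 m and z of mandrel in the frame of tray between 0 and 0.01 m and angle between each of mandrel, cylinder, canister's own z axis and vertical below 0.1 rad and contact force between the fingers and mandrel below 0.2 N and linear speed of each of mandrel, cylinder, canister below 0.03 m/s and angular speed of each of mandrel, cylinder, canister below 0.3 rad/s and x of cylinder in the frame of tray between -0.115 and 0.115 m and y of cylinder in the frame of tray between -0.05 and 0.05 m and z of cylinder in the frame of tray between 0 and 0.01 m and contact force between the fingers and cylinder below 0.2 N and x of canister in the frame of tray between -0.115 and 0.115 m and y of canister in the frame of tray between -0.05 and 0.05 m and z of canister in the frame of tray between 0 and 0.01 m and contact force between the fingers and canister below 0.2 N), for 0.2 s.
2. the jig sits in the fixture's pocket, released, while the three tall things still stand in the tray (all of step 1 and x of jig in the frame of pocket between -0.01 and 0.01 m and y of jig in the frame of pocket between -0.01 and 0.01 m and z of jig in the frame of pocket between -0.003 and 0.003 m and angle between the x axis of jig and the x axis of pocket, either way round below 0.35 rad and angle between jig's own z axis and vertical below 0.08 rad and contact force between the fingers and jig below 0.2 N and linear speed of jig below 0.03 m/s and angular speed of jig below 0.3 rad/s), for 0.2 s.
At the end, for the whole second after the job is handed in: The jig is seated flat on the pocket's floor (within 10 mm of its centre each way, 3 mm in height, turned by less than 0.35 rad), and mandrel, cylinder and canister each stand upright (within 0.1 rad) on the board within 15 mm of where they stood at the start; all released and at rest (x of jig in the frame of pocket between -0.01 and 0.01 m and y of jig in the frame of pocket between -0.01 and 0.01 m and z of jig in the frame of pocket between -0.003 and 0.003 m and angle between the x axis of jig and the x axis of pocket, either way round below 0.35 rad and angle between jig's own z axis and vertical below 0.08 rad and contact force between the fingers and jig below 0.2 N and linear speed of each of jig, mandrel, cylinder, canister below 0.03 m/s and angular speed of each of jig, mandrel, cylinder, canister below 0.3 rad/s and distance of each of mandrel, cylinder, canister from where it was at the start of the episode below 0.015 m and angle between each of mandrel, cylinder, canister's own z axis and vertical below 0.1 rad and contact force between the fingers and mandrel below 0.2 N and contact force between the fingers and cylinder below 0.2 N and contact force between the fingers and canister below 0.2 N); the robot touches nothing.
It fails at once if a tall thing is tipped over (angle between any of mandrel, cylinder, canister's own z axis and vertical above 0.6 rad).
It fails at once if the jar or the reel is moved by more than 20 mm (distance of any of jar, reel from where it was at the start of the episode above 0.02 m).
It also fails if it takes over 120 s, if anything falls off the work surface, if the arm or the gripper's body presses on something with over 40 N, if the wrist force passes 120 N, or if a joint passes its speed limit or range.

## Robot

A 7-joint arm with a two-finger parallel gripper is mounted at the origin on the work surface. World frame = base frame: x ahead of the robot, y to its left, z up, the work surface at z = 0. Lengths are in m, angles in rad, forces in N, time in s.
With the tool pointing down it reaches from about 0.4 to 0.85 m from the base axis. Payload 4.4 kg.
Tool frame: the origin (TCP) lies between the finger pads; the fingertips stand arm.tip_reach ahead of it and the grasp point (between the pads) lies 5 mm behind it (arm.tip_reach is the distance from the TCP to the fingertips, in m); z points along the fingers, y is the direction in which the jaws open and shut (so a half turn about z gives the same grasp; the last joint's range is limited). The gripper opens to 94 mm and grips with 3 to 60 N. Pads are 16 mm wide; open, the fingers measure 119 mm over their backs; the gripper's body (75 mm by 177 mm) begins 78 mm behind the grasp point.
Start: joints at [1.151, 0.628, 0.038, 1.517, -0.027, 0.996, -0.02], TCP at [0.225, -0.61, 0.219] pointing down, gripper open.
Joint ranges: [-3.06, 3.06], [-0.37, 2.12], [-1.25, 1.32], [0.18, 2.47], [-1.1, 4.24], [0.23, 1.98], [-2.94, 2.94]. Speed limits (rad/s): [2.57, 2.57, 3.14, 3.14, 3.14, 3.14, 3.14].

## Interface

Orientations are given as a 3x3 rotation matrix whose columns are the frame's x, y, z axes.
In Python, from rig import arm gives the robot as it stands. The module is installed in compiled form; this text tells all that it offers.
- The arm moves only by the tool send_rows, never from a script. Its argument "steps" is a list of rows, each an object with "travel": the shift along the tool's x, y, z in m, a list of three; "rot": the turn, a rotation vector about the tool's x, y, z in degrees, a list of three; "hand": the gripper command: -1 is fully open, 1 is shut, values between are in proportion. A call has 1 to 20 rows; each row shifts and turns the pose as measured when the row begins, along the tool's axes as they then stand; what a row does not reach is not made up. A row lasts 1/8 s, in which the tool goes at most 62.5 mm and 10.7 degrees, less where a joint would pass 70% of its speed; a pose out of reach is approached as far as the arm can. A call with a gripper value outside its range is refused whole. The fingers move at their own pace and stop on an object; the grip force is fixed at half the most. Time passes only in rows, so rows that do not move let the fingers close. It gives the time, the measured TCP pose, the force and the opening at its end, in the units of the state.
- arm.get_obs(): the state, without advancing time (a new reading comes with each control period).
- arm.grab_frame(name): name is "side" or "top"; returns (picture, depth): 480x640x3 uint8, blue, green, red; 480x640 float32, m along the optical axis (not along the pixel's ray), 0 where there is no reading.
- arm.calibration(name): a dict with "camera_matrix" (3x3 intrinsics, pixels), "position" and "orientation" of the camera in the world. Camera axes: x right, y down, z forward; pixel columns grow to the right and rows downward; lengths in m; the calibration is good to about 2 mm. A picture is of the moment at which its call begins. calibration takes no time and is no camera call.
- arm.job_done(): hands the job in, once; it reports no verdict.
The state is a dict: "clock": time; "joint_pos": joint angles; "qd": joint speeds; "joint_torque": joint torques, N m; "position": TCP position; "tcp_rot": TCP orientation; "ft_force": force on the tool from outside, world axes, zero at the start; "ft_torque": the same for the moment, N m; "grip_width": opening from 0.0 (shut) to 1.0 (fully open).
Only numpy, scipy, OpenCV 4.12 (cv2) and the standard library are available. Lean on these libraries where they do the work, as an engineer would, in place of code of your own. Each camera call takes 0.05 s, during which the arm holds its last target. There are 200 camera calls.

## Working session

There is one attempt and no reset: what is moved stays moved. The work goes in short steps, Python scripts to look and compute and a tool call to move; the robot and the scene stay as the last step left them, time stands still between calls to the robot, and variables do not carry over. Pictures are saved under pics/ and viewed, about 12 in all and at most 16, crops included, and the job is handed in when it is done.

Besides the shell and the picture viewer there is one more tool, called after ">>>" as name(argument=value, ...) on one line, values as JSON. send_rows: Moves the arm, as the interface text tells. Its arguments: {"type":"object","properties":{"steps":{"type":"array","items":{"type":"object","properties":{"travel":{"type":"array","items":{"type":"number"}},"rot":{"type":"array","items":{"type":"number"}},"hand":{"type":"number"}}}}},"required":["steps"]}

```bash
mkdir -p pics; python3 - <<'E'
from rig import arm
import cv2,numpy as np
for n in("side","top"):
    p,d=arm.grab_frame(n); cv2.imwrite(f"pics/{n}0.png",p); np.save(f"{n}0.npy",d)
    c=arm.calibration(n); print(n,c)
print(arm.get_obs(),arm.tip_reach)
E
```

```text
side {'camera_matrix': array([[453.38264452,   0.        , 314.2381379 ],
       [  0.        , 453.38264452, 241.96905765],
       [  0.        ,   0.        ,   1.        ]]), 'position': array([-0.06264077,  0.57476041,  0.55347984]), 'orientation': array([[-0.73844477, -0.35896312,  0.57082817],
       [-0.67427746,  0.40188961, -0.61954391],
       [-0.00701649, -0.84239552, -0.53881402]])}
top {'camera_matrix': array([[541.84345339,   0.        , 315.42720248],
       [  0.        , 541.84345339, 243.40403388],
       [  0.        ,   0.        ,   1.        ]]), 'position': array([ 0.30463122, -0.01730017,  1.2050051 ]), 'orientation': array([[-0.00667235, -0.99117296,  0.13240712],
       [-0.99983738,  0.00883109,  0.01572333],
       [-0.01675384, -0.13228068, -0.9910707 ]])}
{'clock': 0.1, 'joint_pos': array([ 1.15116604,  0.62923094,  0.03846613,  1.51824972, -0.02701046,
        0.99630683, -0.02002773]), 'qd': array([-0.00041158, -0.0012081 , -0.00029515, -0.00291822, -0.0003119 ,
       -0.00049601, -0.00013837]), 'joint_torque': array([ 2.41775953e-03, -5.50791907e+01,  1.14734709e+00, -1.87116838e+01,
       -5.21670131e-02,  1.91958924e-02,  5.60468629e-05]), 'position': array([ 0.22504338, -0.60919211,  0.21866701]), 'tcp_rot': array([[ 9.38069849e-01,  3.46445665e-01, -5.98665331e-04],
       [ 3.46446182e-01, -9.38068543e-01,  1.56582466e-03],
       [-1.91159480e-05, -1.67625822e-03, -9.99998595e-01]]), 'ft_force': array([ 0.48111695, -0.08293466, -0.39637678]), 'ft_torque': array([ 0.08176577,  0.00989363, -0.01471166]), 'grip_width': 0.998670210109154} 0.014
```

View pics/side0.png

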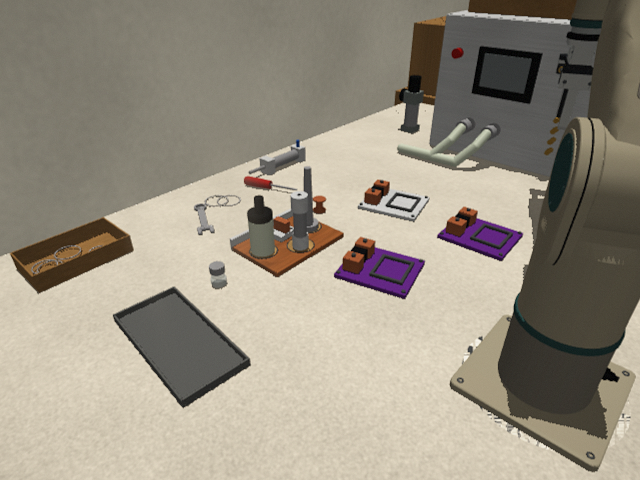

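View pics/top0.png

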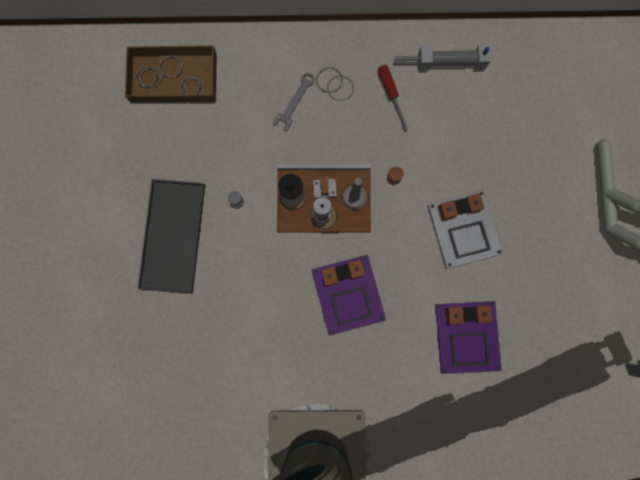

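Top view: canister (291,185), cylinder (322,208), mandrel (355,190), jig (325,187), tray (172,237). The fixture candidates are aluminium (466,235), purple (348,295) and purple (468,338). I choose the aluminium one, and I'll check it and the board in a close crop.

```bash
cat > h.py <<'E'
from rig import arm
import cv2,numpy as np
def cloud(n,d):
    c=arm.calibration(n);K=c["camera_matrix"];v,u=np.mgrid[0:480,0:640]
    P=np.stack([(u-K[0,2])*d/K[0,0],(v-K[1,2])*d/K[1,1],d],-1)
    return P@c["orientation"].T+c["position"]
def px(n,u,v,z):  # pixel -> world at height z
    c=arm.calibration(n);K=c["camera_matrix"]
    r=c["orientation"]@[(u-K[0,2])/K[0,0],(v-K[1,2])/K[1,1],1];p=c["position"]
    return p+r*(z-p[2])/r[2]
E
python3 - <<'E'
from h import *
p=cv2.imread("pics/top0.png")
a=cv2.resize(p[155:243,265:385],None,fx=6.6,fy=6.6,interpolation=cv2.INTER_CUBIC); cv2.imwrite("pics/c1.png",a)
a=cv2.resize(p[180:280,415:515],None,fx=6,fy=6,interpolation=cv2.INTER_CUBIC); cv2.imwrite("pics/c2.png",a)
W=cloud("top",np.load("top0.npy"))
def rep(name,u0,u1,v0,v1,zl,zh):
    R=W[v0:v1,u0:u1].reshape(-1,3);R=R[(R[:,2]>zl)&(R[:,2]<zh)]
    r=cv2.minAreaRect((R[:,:2]*1000).astype(np.float32))
    print(name,len(R),R.mean(0).round(4),R.min(0).round(3),R.max(0).round(3),np.round(r[0],1),np.round(r[1],1),round(r[2],1))
rep("tray",130,215,170,300,.008,.03)
rep("fence",270,380,155,175,.02,.035)
rep("board",270,380,160,240,.008,.05)
rep("canlid",275,310,165,205,.088,.1)
rep("canknob",275,310,165,205,.12,.14)
rep("cyltop",305,340,190,230,.118,.132)
rep("manfoot",340,372,175,212,.02,.03)
rep("mantop",340,375,170,212,.14,.16)
rep("jigrib",308,342,172,200,.046,.058)
rep("jigbase",308,342,172,200,.02,.03)
rep("fixplate",420,510,185,275,.006,.045)
rep("jaws",420,510,185,225,.034,.045)
rep("jar",225,245,185,210,.035,.05)
rep("reel",385,405,163,185,.028,.04)
E
```

```text
tray 1112 [0.4874 0.3253 0.0132] [0.356 0.253 0.008] [0.614 0.395 0.022] [485.7 322.9] [124.8 251.5] 85.2
fence 434 [ 0.6353 -0.0231  0.0288] [ 0.629 -0.121  0.02 ] [0.642 0.086 0.035] [635.1 -17.7] [207.5  12.8] 89.3
board 4937 [ 0.5637 -0.0239  0.0161] [ 0.489 -0.122  0.008] [0.642 0.088 0.05 ] [565.4 -16.9] [210.1 152.2] 89.3
canlid 28 [0.5527 0.0474 0.0942] [0.547 0.028 0.088] [0.566 0.074 0.1  ] [555.   49.5] [15.2 46.3] 8.3
canknob 61 [0.5707 0.0517 0.1347] [0.563 0.042 0.121] [0.583 0.061 0.14 ] [573.2  51.5] [18.3 19.8] 84.6
cyltop 24 [ 0.5132 -0.0139  0.1255] [ 0.507 -0.03   0.12 ] [0.534 0.002 0.132] [519.2 -13.7] [25.6 32.7] 7.7
manfoot 208 [ 0.5619 -0.0832  0.0257] [ 0.543 -0.107  0.02 ] [ 0.589 -0.063  0.03 ] [565.  -83.8] [46.1 43.8] 76.8
mantop 34 [ 0.5637 -0.0836  0.1527] [ 0.558 -0.092  0.141] [ 0.574 -0.076  0.16 ] [565.8 -84.8] [15.1 14.8] 35.0
jigrib 119 [ 0.587  -0.0194  0.0522] [ 0.569 -0.027  0.047] [ 0.605 -0.012  0.058] [587.1 -19.6] [15.3 36.6] 89.5
jigbase 270 [ 0.5857 -0.0197  0.0257] [ 0.566 -0.045  0.02 ] [0.607 0.006 0.03 ] [586.9 -19.5] [40.2 49.8] 4.2
fixplate 3662 [ 0.493  -0.3294  0.0153] [ 0.401 -0.419  0.006] [ 0.595 -0.231  0.045] [ 494.3 -326.2] [179.  192.6] 86.7
jaws 498 [ 0.5407 -0.3192  0.0388] [ 0.513 -0.367  0.034] [ 0.569 -0.273  0.045] [ 541.  -319.5] [36.6 91.8] 14.4
jar 151 [0.5625 0.1781 0.0445] [0.548 0.164 0.035] [0.578 0.192 0.05 ] [562.9 178.6] [28.5 29.3] 73.2
reel 169 [ 0.6155 -0.1775  0.0344] [ 0.6   -0.194  0.028] [ 0.631 -0.162  0.039] [ 615.4 -178.3] [31.6 31. ] 87.5
```

View pics/c1.png

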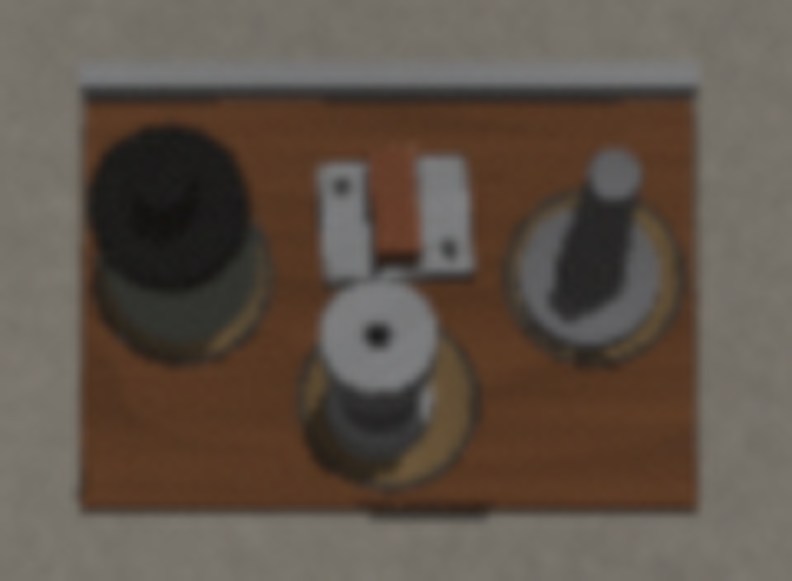

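View pics/c2.png

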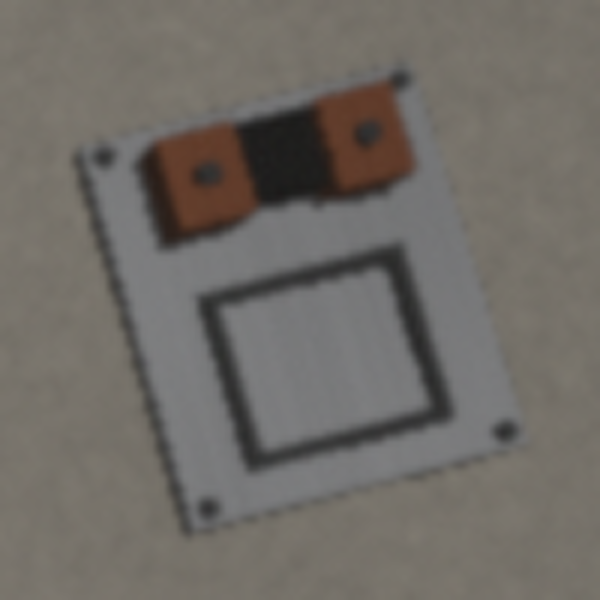

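```bash
python3 - <<'E'
from h import *
q=lambda x,y,z,s,u0,v0:px("top",(x+.5)/s-.5+u0,(y+.5)/s-.5+v0,z)
print("cyl",q(379,337,.137,6.6,265,155));print("man",q(614,174,.162,6.6,265,155));print("can",q(169,207,.107,6.6,265,155))
C=[q(x,y,.016,6,415,180) for x,y in((200,297),(403,247),(452,415),(253,467))]
C=np.array(C)[:,:2];print("pocket",C.mean(0))
e=C[0]-C[3]+C[1]-C[2];print("pocket x yaw",np.degrees(np.arctan2(e[1],e[0])))
e=C[0]-C[1]+C[3]-C[2];print("pocket y yaw",np.degrees(np.arctan2(e[1],e[0])), [np.linalg.norm(C[i]-C[i-1]) for i in range(4)])
R=cloud("side",arm.grab_frame("side")[1])
def rep(n,x,y,r,z0,z1):
    P=R.reshape(-1,3);P=P[(np.hypot(P[:,0]-x,P[:,1]-y)<r)&(P[:,2]>z0)&(P[:,2]<z1)]
    print(n,len(P),P.mean(0).round(3),P.min(0).round(3),P.max(0).round(3))
rep("cyl",.52,-.015,.035,.12,.15);rep("man",.565,-.084,.03,.13,.2);rep("can",.565,.05,.04,.1,.16)
for n,y in(("can",.05),):rep("canbody",.565,.05,.04,.04,.09)
E
```

```text
cyl [ 0.52367242 -0.0140601   0.137     ]
man [ 0.56737911 -0.08468155  0.162     ]
can [0.57212615 0.05172386 0.107     ]
pocket [ 0.47038072 -0.337487  ]
pocket x yaw 14.188159330926783
pocket y yaw 103.79293633306912 [np.float64(0.06539472681614485), np.float64(0.07748160738331104), np.float64(0.06437545885966894), np.float64(0.07572270369773053)]
cyl 238 [ 0.518 -0.011  0.133] [ 0.504 -0.034  0.12 ] [0.541 0.003 0.14 ]
man 128 [ 0.562 -0.083  0.148] [ 0.556 -0.096  0.13 ] [ 0.574 -0.076  0.164]
can 424 [0.566 0.055 0.115] [0.545 0.025 0.1  ] [0.596 0.076 0.142]
canbody 504 [0.557 0.063 0.065] [0.544 0.031 0.04 ] [0.588 0.076 0.09 ]
```

Pocket, tray and all the tall things are located. The aluminium (non-purple) fixture at top (469,239) is confirmed. I'll move to the canister first, with the jaws along y.

>>> send_rows(steps=[{"travel": [0,0,0],"rot": [0,0,10.1],"hand": -1},{"travel": [0,0,0],"rot": [0,0,10.1],"hand": -1},{"travel": [0.025,-0.047,0],"rot": [0,0,0],"hand": -1},{"travel": [0.025,-0.047,0],"rot": [0,0,0],"hand": -1},{"travel": [0.025,-0.047,0],"rot": [0,0,0],"hand": -1},{"travel": [0.025,-0.047,0],"rot": [0,0,0],"hand": -1},{"travel": [0.025,-0.047,0],"rot": [0,0,0],"hand": -1},{"travel": [0.025,-0.047,0],"rot": [0,0,0],"hand": -1},{"travel": [0.025,-0.047,0],"rot": [0,0,0],"hand": -1},{"travel": [0.025,-0.047,0],"rot": [0,0,0],"hand": -1},{"travel": [0.025,-0.047,0],"rot": [0,0,0],"hand": -1},{"travel": [0.025,-0.047,0],"rot": [0,0,0],"hand": -1},{"travel": [0.025,-0.047,0],"rot": [0,0,0],"hand": -1},{"travel": [0.025,-0.047,0],"rot": [0,0,0],"hand": -1},{"travel": [0.025,-0.047,0],"rot": [0,0,0],"hand": -1},{"travel": [0.02,-0.047,0],"rot": [0,0,0],"hand": -1},{"travel": [0,0,0],"rot": [0,0,0],"hand": -1}])

```text
clock: 2.28
position: [0.5877, 0.0669, 0.2152]
tcp_rot: [[1.0, -0.012, -0.003], [-0.012, -1.0, 0.004], [-0.003, -0.004, -1.0]]
ft_force: [0.0, 0.6, -1.2]
grip_width: 0.998
```

>>> send_rows(steps=[{"travel": [-0.017,0.015,0],"rot": [0,0,-0.7],"hand": -1},{"travel": [0,0,0],"rot": [0,0,0],"hand": -1},{"travel": [0,0,0.02],"rot": [0,0,0],"hand": -1}])

```text
clock: 2.65
position: [0.5711, 0.0506, 0.1956]
tcp_rot: [[1.0, -0.001, -0.0], [-0.001, -1.0, 0.003], [-0.0, -0.003, -1.0]]
ft_force: [0.5, 0.0, -0.2]
grip_width: 0.996
```

>>> send_rows(steps=[{"travel": [0,-0.001,0.03],"rot": [0,0,0],"hand": -1},{"travel": [0,0,0.03],"rot": [0,0,0],"hand": -1},{"travel": [0,0,0.03],"rot": [0,0,0],"hand": -1},{"travel": [0,0,0.012],"rot": [0,0,0],"hand": -1},{"travel": [0,0,0],"rot": [0,0,0],"hand": -1},{"travel": [0,0,0],"rot": [0,0,0],"hand": 1},{"travel": [0,0,0],"rot": [0,0,0],"hand": 1},{"travel": [0,0,0],"rot": [0,0,0],"hand": 1},{"travel": [0,0,0],"rot": [0,0,0],"hand": 1},{"travel": [0,0,0],"rot": [0,0,0],"hand": 1},{"travel": [0,0,0],"rot": [0,0,0],"hand": 1}])

```text
clock: 4.03
position: [0.5762, 0.0497, 0.0942]
tcp_rot: [[1.0, -0.007, 0.009], [-0.007, -1.0, 0.003], [0.009, -0.003, -1.0]]
ft_force: [-0.0, 0.4, -1.6]
grip_width: 0.551
```

>>> send_rows(steps=[{"travel": [0,0,0],"rot": [0,0,0],"hand": 0.4},{"travel": [0,0,0],"rot": [0,0,0],"hand": -0.5},{"travel": [-0.0045,0,0.001],"rot": [0,-0.5,-0.4],"hand": -0.5},{"travel": [0,0,0],"rot": [0,0,0],"hand": -0.5},{"travel": [0,0,0],"rot": [0,0,0],"hand": 1},{"travel": [0,0,0],"rot": [0,0,0],"hand": 1},{"travel": [0,0,0],"rot": [0,0,0],"hand": 1},{"travel": [0,0,0],"rot": [0,0,0],"hand": 1}])

```text
clock: 5.03
position: [0.5712, 0.0497, 0.093]
tcp_rot: [[1.0, 0.0, -0.001], [0.0, -1.0, 0.003], [-0.001, -0.003, -1.0]]
ft_force: [-0.2, -0.2, 0.4]
grip_width: 0.548
```

>>> send_rows(steps=[{"travel": [0,0,-0.01],"rot": [0,0,0],"hand": 1},{"travel": [0,0,-0.03],"rot": [0,0,0],"hand": 1},{"travel": [0,0,-0.03],"rot": [0,0,0],"hand": 1},{"travel": [0,0,-0.01],"rot": [0,0,0],"hand": 1},{"travel": [0,0,0],"rot": [0,0,0],"hand": 1},{"travel": [0,-0.015,0],"rot": [0,0,0],"hand": 1},{"travel": [-0.001,-0.03,0],"rot": [0,0,0],"hand": 1},{"travel": [-0.001,-0.03,0],"rot": [0,0,0],"hand": 1},{"travel": [-0.001,-0.03,0],"rot": [0,0,0],"hand": 1},{"travel": [-0.001,-0.03,0],"rot": [0,0,0],"hand": 1},{"travel": [-0.001,-0.03,0],"rot": [0,0,0],"hand": 1},{"travel": [-0.001,-0.03,0],"rot": [0,0,0],"hand": 1},{"travel": [-0.001,-0.03,0],"rot": [0,0,0],"hand": 1},{"travel": [-0.001,-0.015,0],"rot": [0,0,0],"hand": 1},{"travel": [0,0,0],"rot": [0,0,0],"hand": 1},{"travel": [0,0,0],"rot": [0,0,0],"hand": 1}])

```text
clock: 7.02
position: [0.5511, 0.3041, 0.1624]
tcp_rot: [[1.0, 0.006, -0.026], [0.006, -1.0, -0.002], [-0.026, 0.002, -1.0]]
ft_force: [-0.4, -0.8, -2.4]
grip_width: 0.551
```

>>> send_rows(steps=[{"travel": [0.008,-0.013,0],"rot": [0.2,1.5,0.3],"hand": 1},{"travel": [0,0,0],"rot": [0,0,0],"hand": 1},{"travel": [0,0,0.02],"rot": [0,0,0],"hand": 1},{"travel": [0,0,0.02],"rot": [0,0,0],"hand": 1},{"travel": [0,0,0.015],"rot": [0,0,0],"hand": 1},{"travel": [0,0,0],"rot": [0,0,0],"hand": 1}])

```text
clock: 7.78
position: [0.5622, 0.3139, 0.107]
tcp_rot: [[1.0, -0.006, 0.005], [-0.006, -1.0, 0.001], [0.005, -0.001, -1.0]]
ft_force: [-0.9, -0.5, -2.4]
grip_width: 0.549
```

>>> send_rows(steps=[{"travel": [0,-0.003,0.012],"rot": [0,-0.3,-0.3],"hand": 1},{"travel": [0,0,0.006],"rot": [0,0,0],"hand": 1},{"travel": [0,0,0.003],"rot": [0,0,0],"hand": 1},{"travel": [0,0,0],"rot": [0,0,0],"hand": 1}])

```text
clock: 8.28
position: [0.5634, 0.3176, 0.086]
tcp_rot: [[1.0, -0.0, 0.002], [-0.001, -1.0, 0.002], [0.002, -0.002, -1.0]]
ft_force: [0.7, -0.2, -1.8]
grip_width: 0.547
```

>>> send_rows(steps=[{"travel": [0,0,0.0015],"rot": [0,0,0],"hand": 1},{"travel": [0,0,0],"rot": [0,0,0],"hand": 1}])

```text
clock: 8.52
position: [0.5641, 0.3179, 0.0853]
tcp_rot: [[1.0, -0.0, 0.003], [-0.0, -1.0, 0.003], [0.003, -0.003, -1.0]]
ft_force: [-0.4, -0.3, -1.7]
grip_width: 0.549
```

>>> send_rows(steps=[{"travel": [0,0,0],"rot": [0,0,0],"hand": -0.3},{"travel": [0,0,0],"rot": [0,0,0],"hand": -1},{"travel": [0,0,0],"rot": [0,0,0],"hand": -1},{"travel": [0,0,-0.03],"rot": [0,0,0],"hand": -1},{"travel": [0,0,-0.04],"rot": [0,0,0],"hand": -1},{"travel": [0,0,-0.04],"rot": [0,0,0],"hand": -1},{"travel": [-0.005,0.03,-0.01],"rot": [0,0,0],"hand": -1},{"travel": [-0.005,0.045,0],"rot": [0,0,0],"hand": -1},{"travel": [-0.005,0.045,0],"rot": [0,0,0],"hand": -1},{"travel": [-0.005,0.045,0],"rot": [0,0,0],"hand": -1},{"travel": [-0.005,0.045,0],"rot": [0,0,0],"hand": -1},{"travel": [-0.005,0.045,0],"rot": [0,0,0],"hand": -1},{"travel": [-0.005,0.04,0],"rot": [0,0,0],"hand": -1},{"travel": [-0.005,0.02,0],"rot": [0,0,0],"hand": -1},{"travel": [0,0,0],"rot": [0,0,0],"hand": -1},{"travel": [0,0,0],"rot": [0,0,0],"hand": -1}])

```text
clock: 10.52
position: [0.5248, -0.0048, 0.21]
tcp_rot: [[1.0, 0.001, 0.011], [0.001, -1.0, 0.006], [0.011, -0.006, -1.0]]
ft_force: [-0.7, 0.8, -0.5]
grip_width: 1.0
```

>>> send_rows(steps=[{"travel": [-0.001,0.009,0],"rot": [-0.3,-0.6,0],"hand": -1},{"travel": [0,0,0.03],"rot": [0,0,0],"hand": -1},{"travel": [0,0,0.03],"rot": [0,0,0],"hand": -1},{"travel": [0,0,0],"rot": [0,0,0],"hand": -1}])

```text
clock: 11.02
position: [0.5259, -0.0105, 0.1491]
tcp_rot: [[1.0, 0.008, 0.002], [0.008, -1.0, 0.001], [0.002, -0.001, -1.0]]
ft_force: [-0.2, 0.3, 0.9]
grip_width: 1.005
```

```bash
python3 - <<'E'
from h import *
for n in("side",):
    p,d=arm.grab_frame(n); cv2.imwrite(f"pics/{n}1.png",p)
print(arm.get_obs()["position"])
E
```

```text
[ 0.52697599 -0.01055809  0.1503299 ]
```

View pics/side1.png

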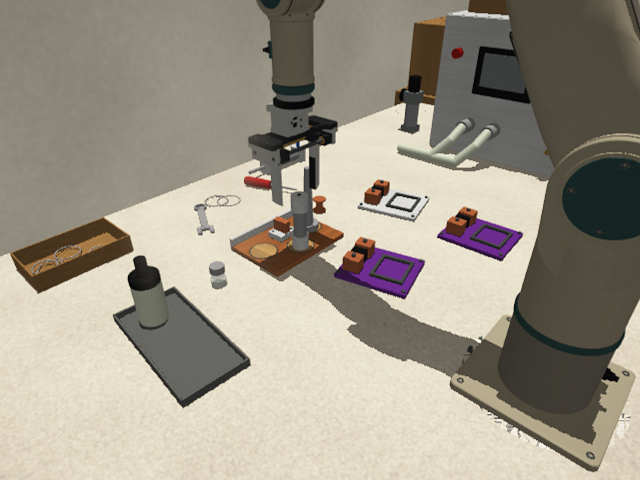

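The canister stands upright at the back of the tray (150,300), and the gripper is over the cylinder (300,210).

>>> send_rows(steps=[{"travel": [-0.003,0.004,0.015],"rot": [0,0,0.4],"hand": -1},{"travel": [0,0,0.018],"rot": [0,0,0],"hand": -1},{"travel": [0,0,0],"rot": [0,0,0],"hand": -1},{"travel": [0,0,0],"rot": [0,0,0],"hand": -1}])

```text
clock: 11.58
position: [0.5288, -0.0136, 0.1218]
tcp_rot: [[1.0, 0.003, 0.014], [0.003, -1.0, 0.001], [0.014, -0.001, -1.0]]
ft_force: [0.3, -0.5, 0.4]
grip_width: 0.999
```

>>> send_rows(steps=[{"travel": [-0.006,0,0.005],"rot": [0,-0.7,0.2],"hand": -1},{"travel": [0,0,0],"rot": [0,0,0],"hand": -1},{"travel": [0,0,0],"rot": [0,0,0],"hand": 1},{"travel": [0,0,0],"rot": [0,0,0],"hand": 1},{"travel": [0,0,0],"rot": [0,0,0],"hand": 1},{"travel": [0,0,0],"rot": [0,0,0],"hand": 1},{"travel": [0,0,0],"rot": [0,0,0],"hand": 1},{"travel": [0,0,0],"rot": [0,0,0],"hand": 1},{"travel": [0,0,0],"rot": [0,0,0],"hand": 1}])

```text
clock: 12.7
position: [0.5237, -0.0137, 0.1183]
tcp_rot: [[1.0, -0.0, 0.004], [-0.0, -1.0, 0.001], [0.004, -0.001, -1.0]]
ft_force: [-0.7, -0.1, 0.0]
grip_width: 0.378
```

>>> send_rows(steps=[{"travel": [0,0,-0.01],"rot": [0,0,0],"hand": 1},{"travel": [0,0,-0.03],"rot": [0,0,0],"hand": 1},{"travel": [0,0,-0.03],"rot": [0,0,0],"hand": 1},{"travel": [0,0,-0.01],"rot": [0,0,0],"hand": 1},{"travel": [0,-0.015,0],"rot": [0,0,0],"hand": 1},{"travel": [-0.002,-0.03,0],"rot": [0,0,0],"hand": 1},{"travel": [-0.002,-0.035,0],"rot": [0,0,0],"hand": 1},{"travel": [-0.002,-0.035,0],"rot": [0,0,0],"hand": 1},{"travel": [-0.002,-0.035,0],"rot": [0,0,0],"hand": 1},{"travel": [-0.002,-0.035,0],"rot": [0,0,0],"hand": 1},{"travel": [-0.002,-0.035,0],"rot": [0,0,0],"hand": 1},{"travel": [-0.002,-0.035,0],"rot": [0,0,0],"hand": 1},{"travel": [-0.002,-0.03,0],"rot": [0,0,0],"hand": 1},{"travel": [-0.002,-0.025,0],"rot": [0,0,0],"hand": 1},{"travel": [0,-0.01,0],"rot": [0,0,0],"hand": 1},{"travel": [0,0,0],"rot": [0,0,0],"hand": 1},{"travel": [0,0,0],"rot": [0,0,0],"hand": 1}])

```text
clock: 14.82
position: [0.4884, 0.3253, 0.1853]
tcp_rot: [[1.0, 0.008, -0.026], [0.008, -1.0, -0.005], [-0.026, 0.005, -1.0]]
ft_force: [0.5, -0.1, -2.3]
grip_width: 0.379
```

>>> send_rows(steps=[{"travel": [-0.004,0.002,0],"rot": [0.3,1.5,0.4],"hand": 1},{"travel": [0,0,0],"rot": [0,0,0],"hand": 1},{"travel": [0,0,0.02],"rot": [0,0,0],"hand": 1},{"travel": [0,0,0.02],"rot": [0,0,0],"hand": 1},{"travel": [0,0,0.012],"rot": [0,0,0],"hand": 1},{"travel": [0,0,0],"rot": [0,0,0],"hand": 1}])

```text
clock: 15.58
position: [0.4883, 0.3177, 0.1332]
tcp_rot: [[1.0, -0.008, 0.003], [-0.008, -1.0, -0.001], [0.003, 0.001, -1.0]]
ft_force: [-0.5, 0.2, -1.9]
grip_width: 0.378
```

>>> send_rows(steps=[{"travel": [-0.001,-0.003,0.012],"rot": [0,-0.2,-0.4],"hand": 1},{"travel": [0,0,0.007],"rot": [0,0,0],"hand": 1},{"travel": [0,0,0.003],"rot": [0,0,0],"hand": 1},{"travel": [0,0,0],"rot": [0,0,0],"hand": 1}])

```text
clock: 16.08
position: [0.4884, 0.3214, 0.1109]
tcp_rot: [[1.0, -0.0, 0.001], [-0.0, -1.0, 0.0], [0.001, -0.0, -1.0]]
ft_force: [0.2, 0.2, -1.9]
grip_width: 0.379
```

>>> send_rows(steps=[{"travel": [0,0,0.0005],"rot": [0,0,0],"hand": -0.2},{"travel": [0,0,0],"rot": [0,0,0],"hand": -1},{"travel": [0,0,0],"rot": [0,0,0],"hand": -1},{"travel": [0,0,-0.03],"rot": [0,0,0],"hand": -1},{"travel": [0,0,-0.04],"rot": [0,0,0],"hand": -1},{"travel": [0,0,-0.04],"rot": [0,0,0],"hand": -1},{"travel": [0.008,0.03,0],"rot": [0,0,0],"hand": -1},{"travel": [0.008,0.045,0],"rot": [0,0,0],"hand": -1},{"travel": [0.008,0.045,0],"rot": [0,0,0],"hand": -1},{"travel": [0.008,0.045,0],"rot": [0,0,0],"hand": -1},{"travel": [0.008,0.045,0],"rot": [0,0,0],"hand": -1},{"travel": [0.008,0.045,0],"rot": [0,0,0],"hand": -1},{"travel": [0.008,0.045,0],"rot": [0,0,0],"hand": -1},{"travel": [0.008,0.045,0],"rot": [0,0,0],"hand": -1},{"travel": [0.005,0.03,0],"rot": [0,0,0],"hand": -1},{"travel": [0,0.015,0],"rot": [0,0,0],"hand": -1},{"travel": [0,0,0],"rot": [0,0,0],"hand": -1},{"travel": [0,0,0],"rot": [0,0,0],"hand": -1}])

```text
clock: 18.32
position: [0.5635, -0.0757, 0.2286]
tcp_rot: [[1.0, 0.005, 0.015], [0.005, -1.0, 0.008], [0.015, -0.008, -1.0]]
ft_force: [-0.9, 0.7, 0.3]
grip_width: 1.003
```

>>> send_rows(steps=[{"travel": [0.001,0.008,0],"rot": [-0.4,-0.9,0.2],"hand": -1},{"travel": [0,0,0],"rot": [0,0,0],"hand": -1},{"travel": [0,0,0.02],"rot": [0,0,0],"hand": -1},{"travel": [0,0,0],"rot": [0,0,0],"hand": -1}])

```text
clock: 18.82
position: [0.5652, -0.0799, 0.2085]
tcp_rot: [[1.0, 0.007, -0.002], [0.007, -1.0, 0.002], [-0.002, -0.002, -1.0]]
ft_force: [0.2, 0.0, 0.6]
grip_width: 0.994
```

>>> send_rows(steps=[{"travel": [0,0.004,0.025],"rot": [0,0,0.4],"hand": -1},{"travel": [0,0,0.03],"rot": [0,0,0],"hand": -1},{"travel": [0,0,0.03],"rot": [0,0,0],"hand": -1},{"travel": [0,0,0.015],"rot": [0,0,0],"hand": -1},{"travel": [0,0,0],"rot": [0,0,0],"hand": -1},{"travel": [0,0,0],"rot": [0,0,0],"hand": -1}])

```text
clock: 19.58
position: [0.5701, -0.0826, 0.1109]
tcp_rot: [[1.0, 0.002, 0.007], [0.002, -1.0, 0.002], [0.007, -0.001, -1.0]]
ft_force: [-0.2, -0.0, 0.1]
grip_width: 0.997
```

>>> send_rows(steps=[{"travel": [-0.004,0.001,0.005],"rot": [0,-0.4,0.1],"hand": -1},{"travel": [0,0,0],"rot": [0,0,0],"hand": -1},{"travel": [0,0,0],"rot": [0,0,0],"hand": 1},{"travel": [0,0,0],"rot": [0,0,0],"hand": 1},{"travel": [0,0,0],"rot": [0,0,0],"hand": 1},{"travel": [0,0,0],"rot": [0,0,0],"hand": 1},{"travel": [0,0,0],"rot": [0,0,0],"hand": 1},{"travel": [0,0,0],"rot": [0,0,0],"hand": 1},{"travel": [0,0,0],"rot": [0,0,0],"hand": 1},{"travel": [0,0,0],"rot": [0,0,0],"hand": 1}])

```text
clock: 20.82
position: [0.5674, -0.0842, 0.108]
tcp_rot: [[1.0, 0.0, 0.004], [0.0, -1.0, 0.001], [0.004, -0.001, -1.0]]
ft_force: [0.1, -0.5, -2.6]
grip_width: 0.199
```

>>> send_rows(steps=[{"travel": [0,0,-0.01],"rot": [0,0,0],"hand": 1},{"travel": [0,0,-0.03],"rot": [0,0,0],"hand": 1},{"travel": [0,0,-0.03],"rot": [0,0,0],"hand": 1},{"travel": [0,0,-0.01],"rot": [0,0,0],"hand": 1},{"travel": [-0.01,-0.015,0],"rot": [0,0,0],"hand": 1},{"travel": [-0.018,-0.03,0],"rot": [0,0,0],"hand": 1},{"travel": [-0.018,-0.035,0],"rot": [0,0,0],"hand": 1},{"travel": [-0.018,-0.035,0],"rot": [0,0,0],"hand": 1},{"travel": [-0.018,-0.035,0],"rot": [0,0,0],"hand": 1},{"travel": [-0.018,-0.035,0],"rot": [0,0,0],"hand": 1},{"travel": [-0.015,-0.035,0],"rot": [0,0,0],"hand": 1},{"travel": [-0.01,-0.035,0],"rot": [0,0,0],"hand": 1},{"travel": [-0.005,-0.035,0],"rot": [0,0,0],"hand": 1},{"travel": [0,-0.03,0],"rot": [0,0,0],"hand": 1},{"travel": [0,-0.02,0],"rot": [0,0,0],"hand": 1},{"travel": [0,0,0],"rot": [0,0,0],"hand": 1},{"travel": [0,0,0],"rot": [0,0,0],"hand": 1}])

```text
clock: 22.95
position: [0.408, 0.271, 0.1791]
tcp_rot: [[1.0, 0.009, -0.03], [0.009, -1.0, -0.005], [-0.03, 0.004, -1.0]]
ft_force: [0.3, 0.4, -2.5]
grip_width: 0.2
```

>>> send_rows(steps=[{"travel": [0.001,-0.027,0],"rot": [0.3,1.7,0.5],"hand": 1},{"travel": [0.001,-0.027,0],"rot": [0,0,0],"hand": 1},{"travel": [0,0,0],"rot": [0,0,0],"hand": 1},{"travel": [0,0,0.02],"rot": [0,0,0],"hand": 1},{"travel": [0,0,0.02],"rot": [0,0,0],"hand": 1},{"travel": [0,0,0.012],"rot": [0,0,0],"hand": 1},{"travel": [0,0,0],"rot": [0,0,0],"hand": 1}])

```text
clock: 23.82
position: [0.4124, 0.3123, 0.1257]
tcp_rot: [[1.0, -0.016, -0.001], [-0.016, -1.0, -0.007], [-0.001, 0.007, -1.0]]
ft_force: [0.2, -0.6, -3.0]
grip_width: 0.2
```

>>> send_rows(steps=[{"travel": [-0.001,-0.014,0.008],"rot": [0.4,0,-0.9],"hand": 1},{"travel": [0,0,0.01],"rot": [0,0,0],"hand": 1},{"travel": [0,0,0.005],"rot": [0,0,0],"hand": 1},{"travel": [0,0,0],"rot": [0,0,0],"hand": 1}])

```text
clock: 24.32
position: [0.4124, 0.3276, 0.1022]
tcp_rot: [[1.0, 0.0, 0.001], [0.0, -1.0, 0.002], [0.001, -0.002, -1.0]]
ft_force: [-1.0, 0.2, -2.6]
grip_width: 0.199
```

>>> send_rows(steps=[{"travel": [0,0,0.0015],"rot": [0,0,0],"hand": 1},{"travel": [0,0,0],"rot": [0,0,0],"hand": 0.4},{"travel": [0,0,0],"rot": [0,0,0],"hand": -0.5},{"travel": [0,0,0],"rot": [0,0,0],"hand": -1},{"travel": [0,0,0],"rot": [0,0,0],"hand": -1},{"travel": [0,0,-0.03],"rot": [0,0,0],"hand": -1},{"travel": [0,0,-0.04],"rot": [0,0,0],"hand": -1},{"travel": [0,0,-0.04],"rot": [0,0,0],"hand": -1},{"travel": [0.015,0.03,-0.01],"rot": [0,0,0],"hand": -1},{"travel": [0.018,0.04,0],"rot": [0,0,0],"hand": -1},{"travel": [0.018,0.04,0],"rot": [0,0,0],"hand": -1},{"travel": [0.018,0.04,0],"rot": [0,0,0],"hand": -1},{"travel": [0.018,0.04,0],"rot": [0,0,0],"hand": -1},{"travel": [0.018,0.04,0],"rot": [0,0,0],"hand": -1},{"travel": [0.018,0.04,0],"rot": [0,0,0],"hand": -1},{"travel": [0.018,0.03,0],"rot": [0,0,0],"hand": -1},{"travel": [0.01,0.02,0],"rot": [0,0,0],"hand": -1},{"travel": [0,0,0],"rot": [0,0,0],"hand": -1},{"travel": [0,0,0],"rot": [0,0,0],"hand": -1}])

```text
clock: 26.7
position: [0.5697, 0.0006, 0.2267]
tcp_rot: [[1.0, 0.004, 0.008], [0.004, -1.0, 0.007], [0.008, -0.007, -1.0]]
ft_force: [-0.2, -0.0, 0.5]
grip_width: 0.995
```

```bash
python3 - <<'E'
from h import *
for n in("side","top"):
    p,d=arm.grab_frame(n); cv2.imwrite(f"pics/{n}2.png",p)
    if n=="top": W=cloud(n,d)
    else: cv2.imwrite("pics/c3.png",cv2.resize(p[180:420,80:360],None,fx=2.5,fy=2.5))
for nm,x,y in(("can",.563,.318),("cyl",.488,.321),("man",.411,.328)):
    P=W.reshape(-1,3);P=P[(np.hypot(P[:,0]-x,P[:,1]-y)<.035)&(P[:,2]>.09)];P=P[P[:,2]>P[:,2].max()-.02]
    print(nm,len(P),P.mean(0).round(3),P.max(0).round(3))
E
```

```text
can 95 [0.565 0.318 0.131] [0.576 0.33  0.137]
cyl 273 [0.488 0.32  0.128] [0.505 0.339 0.135]
man 71 [0.412 0.325 0.152] [0.419 0.334 0.161]
```

View pics/c3.png

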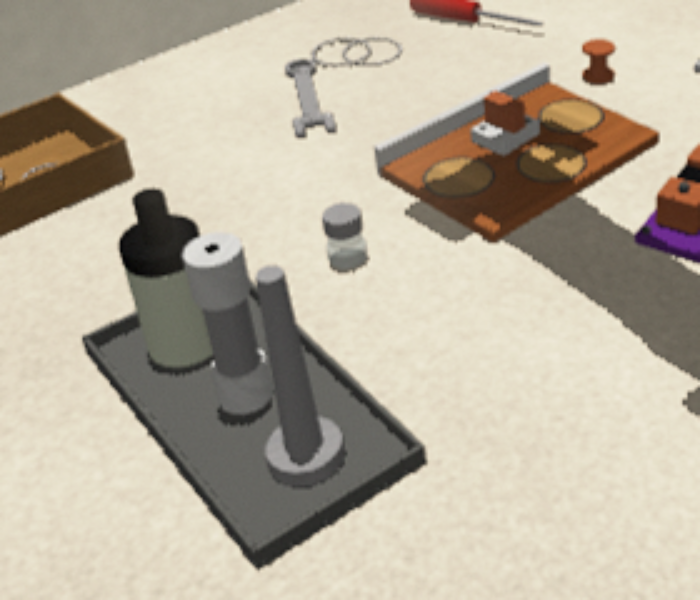

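All three stand upright in the tray, and the board is clear except for the jig. Now the jig.

>>> send_rows(steps=[{"travel": [0.016,0.018,0],"rot": [-0.4,-0.5,-3.5],"hand": -1},{"travel": [0,0,0.03],"rot": [0,0,0],"hand": -1},{"travel": [0,0,0.03],"rot": [0,0,0],"hand": -1},{"travel": [0,0,0.03],"rot": [0,0,0],"hand": -1},{"travel": [0,0,0.02],"rot": [0,0,0],"hand": -1},{"travel": [0,0,0],"rot": [0,0,0],"hand": -1},{"travel": [0,0,0],"rot": [0,0,0],"hand": -1}])

```text
clock: 27.68
position: [0.586, -0.0074, 0.116]
tcp_rot: [[0.997, 0.081, 0.002], [0.081, -0.997, 0.003], [0.002, -0.003, -1.0]]
ft_force: [-0.4, -0.2, -0.7]
grip_width: 1.001
```

>>> send_rows(steps=[{"travel": [0,0.0115,0.02],"rot": [0,0,0.5],"hand": -1},{"travel": [0,0,0.025],"rot": [0,0,0],"hand": -1},{"travel": [0,0,0.015],"rot": [0,0,0],"hand": -1},{"travel": [0,0,0],"rot": [0,0,0],"hand": -1},{"travel": [0,0,0],"rot": [0,0,0],"hand": -1}])

```text
clock: 28.3
position: [0.5917, -0.0173, 0.0602]
tcp_rot: [[0.997, 0.074, 0.012], [0.074, -0.997, 0.004], [0.013, -0.003, -1.0]]
ft_force: [0.3, 0.1, 0.5]
grip_width: 1.006
```

>>> send_rows(steps=[{"travel": [-0.006,0.001,0.013],"rot": [-0.2,-0.7,0],"hand": -1},{"travel": [0,0,0],"rot": [0,0,0],"hand": -1},{"travel": [0,0,0],"rot": [0,0,0],"hand": -1}])

```text
clock: 28.68
position: [0.5864, -0.0186, 0.0476]
tcp_rot: [[0.997, 0.075, 0.002], [0.075, -0.997, -0.001], [0.002, 0.001, -1.0]]
ft_force: [-0.2, 0.6, 0.9]
grip_width: 1.003
```

>>> send_rows(steps=[{"travel": [0,0.001,0.0045],"rot": [0,0,0],"hand": -1},{"travel": [0,0,0],"rot": [0,0,0],"hand": 1},{"travel": [0,0,0],"rot": [0,0,0],"hand": 1},{"travel": [0,0,0],"rot": [0,0,0],"hand": 1},{"travel": [0,0,0],"rot": [0,0,0],"hand": 1},{"travel": [0,0,0],"rot": [0,0,0],"hand": 1},{"travel": [0,0,0],"rot": [0,0,0],"hand": 1},{"travel": [0,0,0],"rot": [0,0,0],"hand": 1},{"travel": [0,0,0],"rot": [0,0,0],"hand": 1}])

```text
clock: 29.8
position: [0.587, -0.0199, 0.0432]
tcp_rot: [[0.997, 0.074, 0.003], [0.074, -0.997, -0.001], [0.003, 0.001, -1.0]]
ft_force: [0.7, -1.4, 0.3]
grip_width: 0.188
```

>>> send_rows(steps=[{"travel": [0,0,0],"rot": [0,0,0],"hand": 1},{"travel": [0,0,-0.015],"rot": [0,0,0],"hand": 1},{"travel": [0,0,-0.03],"rot": [0,0,0],"hand": 1},{"travel": [0,0,-0.03],"rot": [0,0,0],"hand": 1},{"travel": [0,0,-0.01],"rot": [0,0,-5],"hand": 1},{"travel": [0,0,0],"rot": [0,0,-4.8],"hand": 1},{"travel": [-0.01,0.015,0],"rot": [0,0,0],"hand": 1},{"travel": [-0.021,0.031,0],"rot": [0,0,0],"hand": 1},{"travel": [-0.021,0.031,0],"rot": [0,0,0],"hand": 1},{"travel": [-0.021,0.031,0],"rot": [0,0,0],"hand": 1},{"travel": [-0.021,0.031,0],"rot": [0,0,0],"hand": 1},{"travel": [-0.021,0.031,0],"rot": [0,0,0],"hand": 1},{"travel": [-0.021,0.031,0],"rot": [0,0,0],"hand": 1},{"travel": [-0.021,0.031,0],"rot": [0,0,0],"hand": 1},{"travel": [-0.015,0.025,0],"rot": [0,0,0],"hand": 1},{"travel": [0,0,0],"rot": [0,0,0],"hand": 1},{"travel": [0,0,0],"rot": [0,0,0],"hand": 1}])

```text
clock: 31.92
position: [0.4665, -0.3305, 0.137]
tcp_rot: [[0.975, 0.221, -0.003], [0.221, -0.975, -0.005], [-0.004, 0.004, -1.0]]
ft_force: [0.6, 0.2, -1.2]
grip_width: 0.169
```

>>> send_rows(steps=[{"travel": [0.002,0.0075,0],"rot": [0.2,0.2,-1.2],"hand": 1},{"travel": [0,0,0.025],"rot": [0,0,0],"hand": 1},{"travel": [0,0,0.03],"rot": [0,0,0],"hand": 1},{"travel": [0,0,0.015],"rot": [0,0,0],"hand": 1},{"travel": [0,0,0],"rot": [0,0,0],"hand": 1},{"travel": [0,0,0],"rot": [0,0,0],"hand": 1}])

```text
clock: 32.67
position: [0.4752, -0.3349, 0.0669]
tcp_rot: [[0.968, 0.251, 0.004], [0.251, -0.968, -0.001], [0.004, 0.002, -1.0]]
ft_force: [0.4, -0.2, -2.0]
grip_width: 0.166
```

```bash
python3 - <<'E'
from h import *
p,d=arm.grab_frame("side"); cv2.imwrite("pics/c4.png",cv2.resize(p[150:250,330:450],None,fx=6,fy=6,interpolation=cv2.INTER_CUBIC))
E
```

```text
(no output)
```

View pics/c4.png

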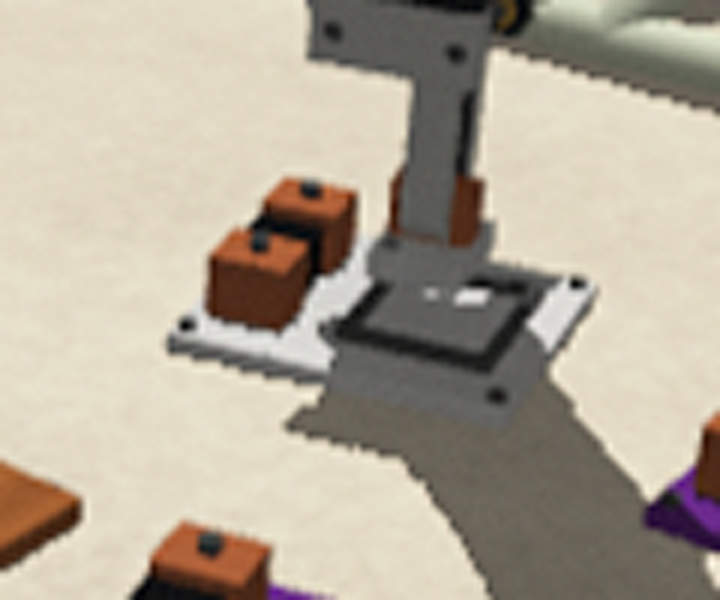

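The jig is held level above the pocket of the silver fixture. I'll centre it and lower.

>>> send_rows(steps=[{"travel": [-0.006,0.0015,0.004],"rot": [0,-0.2,0.3],"hand": 1},{"travel": [0,0,0],"rot": [0,0,0],"hand": 1},{"travel": [0,0,0.008],"rot": [0,0,0],"hand": 1},{"travel": [0,0,0],"rot": [0,0,0],"hand": 1}])

```text
clock: 33.22
position: [0.4701, -0.339, 0.056]
tcp_rot: [[0.969, 0.246, 0.003], [0.246, -0.969, -0.003], [0.002, 0.004, -1.0]]
ft_force: [0.5, -0.1, -2.4]
grip_width: 0.171
```

>>> send_rows(steps=[{"travel": [-0.001,-0.001,0.007],"rot": [0.2,-0.1,0],"hand": 1},{"travel": [0,0,0.004],"rot": [0,0,0],"hand": 1},{"travel": [0,0,0.002],"rot": [0,0,0],"hand": 1},{"travel": [0,0,0],"rot": [0,0,0],"hand": 1}])

```text
clock: 33.72
position: [0.4689, -0.3381, 0.0417]
tcp_rot: [[0.969, 0.246, 0.0], [0.246, -0.969, 0.0], [0.0, -0.0, -1.0]]
ft_force: [-0.3, 0.2, -1.5]
grip_width: 0.166
```

>>> send_rows(steps=[{"travel": [0,0,0.0008],"rot": [0,0,0],"hand": 1},{"travel": [0,0,0],"rot": [0,0,0],"hand": 0.4},{"travel": [0,0,0],"rot": [0,0,0],"hand": -0.5},{"travel": [0,0,0],"rot": [0,0,0],"hand": -1},{"travel": [0,0,0],"rot": [0,0,0],"hand": -1},{"travel": [0,0,-0.03],"rot": [0,0,0],"hand": -1},{"travel": [0,0,-0.045],"rot": [0,0,0],"hand": -1},{"travel": [0,0,-0.045],"rot": [0,0,0],"hand": -1},{"travel": [0,0,-0.045],"rot": [0,0,7],"hand": -1},{"travel": [0,0,-0.02],"rot": [0,0,7],"hand": -1},{"travel": [0,-0.045,0],"rot": [0,0,0],"hand": -1},{"travel": [0,-0.045,0],"rot": [0,0,0],"hand": -1},{"travel": [0,-0.045,0],"rot": [0,0,0],"hand": -1},{"travel": [0,-0.045,0],"rot": [0,0,0],"hand": -1},{"travel": [0,-0.045,0],"rot": [0,0,0],"hand": -1},{"travel": [0,-0.02,0],"rot": [0,0,0],"hand": -1},{"travel": [0,0,0],"rot": [0,0,0],"hand": -1},{"travel": [0,0,0],"rot": [0,0,0],"hand": -1}])

```text
clock: 35.98
position: [0.4707, -0.0878, 0.2333]
tcp_rot: [[1.0, -0.006, 0.005], [-0.006, -1.0, -0.002], [0.005, 0.002, -1.0]]
ft_force: [0.8, -0.0, -0.7]
grip_width: 0.998
```

```bash
python3 - <<'E'
from h import *
p,d=arm.grab_frame("top"); cv2.imwrite("pics/c5.png",cv2.resize(p[180:280,415:515],None,fx=6,fy=6,interpolation=cv2.INTER_CUBIC))
W=cloud("top",d).reshape(-1,3)
for z0,z1 in((.019,.03),(.044,.06)):
    P=W[(np.hypot(W[:,0]-.47,W[:,1]+.3375)<.036)&(W[:,2]>z0)&(W[:,2]<z1)]
    print(len(P),P.mean(0).round(4),cv2.minAreaRect((P[:,:2]*1000).astype(np.float32)))
E
```

```text
249 [ 0.4671 -0.3322  0.0235] ((469.8931884765625, -335.4483947753906), (59.92588424682617, 61.585052490234375), 50.33748245239258)
128 [ 0.4687 -0.3355  0.0491] ((468.864990234375, -335.0698547363281), (35.81633758544922, 17.715564727783203), 17.32638168334961)
```

View pics/c5.png

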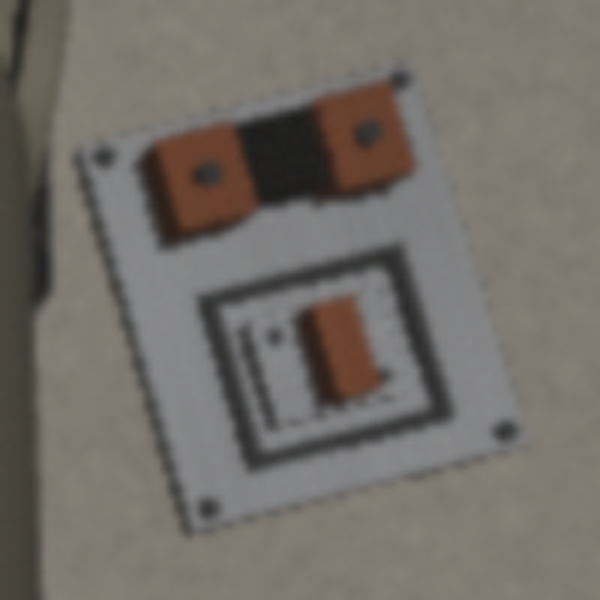

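The jig sits squarely in the pocket, rib top at 50 mm as expected. Now the returns, mandrel first.

>>> send_rows(steps=[{"travel": [-0.004,-0.025,0],"rot": [0,0,-0.3],"hand": -1},{"travel": [-0.004,-0.045,0],"rot": [0,0,0],"hand": -1},{"travel": [-0.004,-0.045,0],"rot": [0,0,0],"hand": -1},{"travel": [-0.004,-0.045,0],"rot": [0,0,0],"hand": -1},{"travel": [-0.004,-0.045,0],"rot": [0,0,0],"hand": -1},{"travel": [-0.004,-0.045,0],"rot": [0,0,0],"hand": -1},{"travel": [-0.004,-0.045,0],"rot": [0,0,0],"hand": -1},{"travel": [-0.004,-0.045,0],"rot": [0,0,0],"hand": -1},{"travel": [-0.004,-0.035,0],"rot": [0,0,0],"hand": -1},{"travel": [-0.002,-0.02,0],"rot": [0,0,0],"hand": -1},{"travel": [0,0,0],"rot": [0,0,0],"hand": -1},{"travel": [0,0,0],"rot": [0,0,0],"hand": -1}])

```text
clock: 37.52
position: [0.4469, 0.3012, 0.2303]
tcp_rot: [[0.999, -0.035, 0.01], [-0.035, -0.999, -0.01], [0.011, 0.009, -1.0]]
ft_force: [0.1, -0.2, 0.3]
grip_width: 1.004
```

>>> send_rows(steps=[{"travel": [-0.017,-0.013,0],"rot": [0.5,-0.6,-2],"hand": -1},{"travel": [-0.016,-0.012,0],"rot": [0,0,0],"hand": -1},{"travel": [0,0,0],"rot": [0,0,0],"hand": -1},{"travel": [0,0,0.02],"rot": [0,0,0],"hand": -1},{"travel": [0,0,0],"rot": [0,0,0],"hand": -1}])

```text
clock: 38.15
position: [0.4132, 0.3238, 0.2104]
tcp_rot: [[1.0, -0.001, -0.001], [-0.001, -1.0, -0.001], [-0.001, 0.001, -1.0]]
ft_force: [-0.5, -0.4, -0.4]
grip_width: 1.0
```

>>> send_rows(steps=[{"travel": [-0.002,-0.0035,0.025],"rot": [0,0,0],"hand": -1},{"travel": [0,0,0.03],"rot": [0,0,0],"hand": -1},{"travel": [0,0,0.03],"rot": [0,0,0],"hand": -1},{"travel": [0,0,0.017],"rot": [0,0,0],"hand": -1},{"travel": [0,0,0],"rot": [0,0,0],"hand": -1},{"travel": [0,0,0],"rot": [0,0,0],"hand": -1}])

```text
clock: 38.9
position: [0.4171, 0.3274, 0.1108]
tcp_rot: [[1.0, -0.004, 0.007], [-0.004, -1.0, 0.004], [0.007, -0.004, -1.0]]
ft_force: [-0.1, -0.4, -0.7]
grip_width: 1.001
```

>>> send_rows(steps=[{"travel": [-0.005,0,0.009],"rot": [-0.2,-0.4,-0.2],"hand": -1},{"travel": [0,0,0],"rot": [0,0,0],"hand": -1},{"travel": [0,0,0],"rot": [0,0,0],"hand": 1},{"travel": [0,0,0],"rot": [0,0,0],"hand": 1},{"travel": [0,0,0],"rot": [0,0,0],"hand": 1},{"travel": [0,0,0],"rot": [0,0,0],"hand": 1},{"travel": [0,0,0],"rot": [0,0,0],"hand": 1},{"travel": [0,0,0],"rot": [0,0,0],"hand": 1},{"travel": [0,0,0],"rot": [0,0,0],"hand": 1},{"travel": [0,0,0],"rot": [0,0,0],"hand": 1}])

```text
clock: 40.15
position: [0.4131, 0.328, 0.1034]
tcp_rot: [[1.0, -0.001, 0.002], [-0.001, -1.0, 0.003], [0.002, -0.003, -1.0]]
ft_force: [-0.2, 0.7, -3.4]
grip_width: 0.196
```

>>> send_rows(steps=[{"travel": [0,0,-0.01],"rot": [0,0,0],"hand": 1},{"travel": [0,0,-0.03],"rot": [0,0,0],"hand": 1},{"travel": [0,0,-0.03],"rot": [0,0,0],"hand": 1},{"travel": [0,0,-0.01],"rot": [0,0,0],"hand": 1},{"travel": [0,0.015,0],"rot": [0,0,0],"hand": 1},{"travel": [0,0.03,0],"rot": [0,0,0],"hand": 1},{"travel": [0.005,0.035,0],"rot": [0,0,0],"hand": 1},{"travel": [0.015,0.035,0],"rot": [0,0,0],"hand": 1},{"travel": [0.02,0.035,0],"rot": [0,0,0],"hand": 1},{"travel": [0.02,0.035,0],"rot": [0,0,0],"hand": 1},{"travel": [0.02,0.035,0],"rot": [0,0,0],"hand": 1},{"travel": [0.02,0.035,0],"rot": [0,0,0],"hand": 1},{"travel": [0.02,0.035,0],"rot": [0,0,0],"hand": 1},{"travel": [0.02,0.035,0],"rot": [0,0,0],"hand": 1},{"travel": [0.01,0.035,0],"rot": [0,0,0],"hand": 1},{"travel": [0,0.02,0],"rot": [0,0,0],"hand": 1},{"travel": [0,0.01,0],"rot": [0,0,0],"hand": 1},{"travel": [0,0,0],"rot": [0,0,0],"hand": 1},{"travel": [0,0,0],"rot": [0,0,0],"hand": 1}])

```text
clock: 42.52
position: [0.5476, -0.0903, 0.1693]
tcp_rot: [[0.999, -0.006, -0.034], [-0.006, -1.0, -0.009], [-0.034, 0.01, -0.999]]
ft_force: [0.4, 0.7, -2.3]
grip_width: 0.198
```

>>> send_rows(steps=[{"travel": [0.017,-0.005,0],"rot": [0.5,1.9,-0.3],"hand": 1},{"travel": [0,0,0],"rot": [0,0,0],"hand": 1},{"travel": [0,0,0.015],"rot": [0,0,0],"hand": 1},{"travel": [0,0,0.015],"rot": [0,0,0],"hand": 1},{"travel": [0,0,0.012],"rot": [0,0,0],"hand": 1},{"travel": [0,0,0],"rot": [0,0,0],"hand": 1}])

```text
clock: 43.28
position: [0.5652, -0.0816, 0.1227]
tcp_rot: [[1.0, 0.004, -0.001], [0.004, -1.0, 0.001], [-0.001, -0.001, -1.0]]
ft_force: [0.7, -0.4, -2.6]
grip_width: 0.201
```

>>> send_rows(steps=[{"travel": [0.001,0.003,0.006],"rot": [0,0,0],"hand": 1},{"travel": [0,0,0.004],"rot": [0,0,0],"hand": 1},{"travel": [0,0,0],"rot": [0,0,0],"hand": 1}])

```text
clock: 43.65
position: [0.5667, -0.0852, 0.1122]
tcp_rot: [[1.0, 0.004, 0.0], [0.004, -1.0, 0.001], [0.0, -0.001, -1.0]]
ft_force: [0.2, -0.1, -3.4]
grip_width: 0.203
```

>>> send_rows(steps=[{"travel": [0,0,0.0012],"rot": [0,0,0],"hand": 1},{"travel": [0,0,0],"rot": [0,0,0],"hand": 0.4},{"travel": [0,0,0],"rot": [0,0,0],"hand": -0.5},{"travel": [0,0,0],"rot": [0,0,0],"hand": -1},{"travel": [0,0,0],"rot": [0,0,0],"hand": -1},{"travel": [0,0,-0.03],"rot": [0,0,0],"hand": -1},{"travel": [0,0,-0.04],"rot": [0,0,0],"hand": -1},{"travel": [0,0,-0.04],"rot": [0,0,0],"hand": -1},{"travel": [-0.008,-0.025,0],"rot": [0,0,0],"hand": -1},{"travel": [-0.009,-0.045,0],"rot": [0,0,0],"hand": -1},{"travel": [-0.009,-0.045,0],"rot": [0,0,0],"hand": -1},{"travel": [-0.009,-0.045,0],"rot": [0,0,0],"hand": -1},{"travel": [-0.009,-0.045,0],"rot": [0,0,0],"hand": -1},{"travel": [-0.009,-0.045,0],"rot": [0,0,0],"hand": -1},{"travel": [-0.009,-0.045,0],"rot": [0,0,0],"hand": -1},{"travel": [-0.009,-0.045,0],"rot": [0,0,0],"hand": -1},{"travel": [-0.005,-0.045,0],"rot": [0,0,0],"hand": -1},{"travel": [0,-0.02,0],"rot": [0,0,0],"hand": -1},{"travel": [0,0,0],"rot": [0,0,0],"hand": -1},{"travel": [0,0,0],"rot": [0,0,0],"hand": -1}])

```text
clock: 46.15
position: [0.4911, 0.3277, 0.2271]
tcp_rot: [[1.0, -0.003, 0.009], [-0.003, -1.0, -0.001], [0.009, 0.001, -1.0]]
ft_force: [0.6, -0.4, -0.5]
grip_width: 1.001
```

>>> send_rows(steps=[{"travel": [-0.004,0.006,0],"rot": [0,-0.5,-0.2],"hand": -1},{"travel": [0,0,0.025],"rot": [0,0,0],"hand": -1},{"travel": [0,0,0.03],"rot": [0,0,0],"hand": -1},{"travel": [0,0,0.02],"rot": [0,0,0],"hand": -1},{"travel": [0,0,0],"rot": [0,0,0],"hand": -1},{"travel": [0,0,0],"rot": [0,0,0],"hand": -1}])

```text
clock: 46.9
position: [0.4909, 0.3093, 0.1525]
tcp_rot: [[1.0, -0.014, 0.002], [-0.014, -1.0, -0.005], [0.002, 0.005, -1.0]]
ft_force: [0.8, -0.7, -0.9]
grip_width: 1.0
```

>>> send_rows(steps=[{"travel": [-0.004,-0.011,0.01],"rot": [0.3,-0.1,-0.8],"hand": -1},{"travel": [0,0,0.02],"rot": [0,0,0],"hand": -1},{"travel": [0,0,0.01],"rot": [0,0,0],"hand": -1},{"travel": [0,0,0],"rot": [0,0,0],"hand": -1},{"travel": [0,0,0],"rot": [0,0,0],"hand": -1}])

```text
clock: 47.52
position: [0.4879, 0.3238, 0.1137]
tcp_rot: [[1.0, 0.003, 0.004], [0.003, -1.0, 0.005], [0.004, -0.005, -1.0]]
ft_force: [-0.4, 0.2, -0.4]
grip_width: 1.003
```

>>> send_rows(steps=[{"travel": [0,0.0025,0.002],"rot": [-0.3,-0.2,0.2],"hand": -1},{"travel": [0,0,0],"rot": [0,0,0],"hand": -1},{"travel": [0,0,0],"rot": [0,0,0],"hand": 1},{"travel": [0,0,0],"rot": [0,0,0],"hand": 1},{"travel": [0,0,0],"rot": [0,0,0],"hand": 1},{"travel": [0,0,0],"rot": [0,0,0],"hand": 1},{"travel": [0,0,0],"rot": [0,0,0],"hand": 1},{"travel": [0,0,0],"rot": [0,0,0],"hand": 1},{"travel": [0,0,0],"rot": [0,0,0],"hand": 1}])

```text
clock: 48.65
position: [0.4887, 0.3214, 0.1129]
tcp_rot: [[1.0, -0.001, 0.002], [-0.001, -1.0, 0.001], [0.002, -0.001, -1.0]]
ft_force: [-0.2, 0.3, -0.4]
grip_width: 0.378
```

>>> send_rows(steps=[{"travel": [0,0,-0.01],"rot": [0,0,0],"hand": 1},{"travel": [0,0,-0.03],"rot": [0,0,0],"hand": 1},{"travel": [0,0,-0.03],"rot": [0,0,0],"hand": 1},{"travel": [0,0,-0.01],"rot": [0,0,0],"hand": 1},{"travel": [0.003,0.015,0],"rot": [0,0,0],"hand": 1},{"travel": [0.005,0.03,0],"rot": [0,0,0],"hand": 1},{"travel": [0.005,0.035,0],"rot": [0,0,0],"hand": 1},{"travel": [0.005,0.035,0],"rot": [0,0,0],"hand": 1},{"travel": [0.005,0.035,0],"rot": [0,0,0],"hand": 1},{"travel": [0.005,0.035,0],"rot": [0,0,0],"hand": 1},{"travel": [0.005,0.035,0],"rot": [0,0,0],"hand": 1},{"travel": [0.005,0.035,0],"rot": [0,0,0],"hand": 1},{"travel": [0.005,0.03,0],"rot": [0,0,0],"hand": 1},{"travel": [0,0.02,0],"rot": [0,0,0],"hand": 1},{"travel": [0,0.01,0],"rot": [0,0,0],"hand": 1},{"travel": [0,0,0],"rot": [0,0,0],"hand": 1},{"travel": [0,0,0],"rot": [0,0,0],"hand": 1}])

```text
clock: 50.78
position: [0.5198, -0.0195, 0.1831]
tcp_rot: [[1.0, -0.009, -0.026], [-0.009, -1.0, -0.013], [-0.026, 0.013, -1.0]]
ft_force: [-0.1, 0.1, -2.7]
grip_width: 0.38
```

>>> send_rows(steps=[{"travel": [0.001,-0.005,0],"rot": [0.7,1.5,-0.5],"hand": 1},{"travel": [0,0,0],"rot": [0,0,0],"hand": 1},{"travel": [0,0,0.02],"rot": [0,0,0],"hand": 1},{"travel": [0,0,0.015],"rot": [0,0,0],"hand": 1},{"travel": [0,0,0.01],"rot": [0,0,0],"hand": 1},{"travel": [0,0,0],"rot": [0,0,0],"hand": 1}])

```text
clock: 51.52
position: [0.5218, -0.01, 0.1365]
tcp_rot: [[1.0, 0.007, 0.001], [0.007, -1.0, 0.001], [0.001, -0.001, -1.0]]
ft_force: [-0.2, 0.0, -2.3]
grip_width: 0.373
```

>>> send_rows(steps=[{"travel": [0,0.004,0.008],"rot": [0,0,0.4],"hand": 1},{"travel": [0,0,0.005],"rot": [0,0,0],"hand": 1},{"travel": [0,0,0.002],"rot": [0,0,0],"hand": 1},{"travel": [0,0,0],"rot": [0,0,0],"hand": 1}])

```text
clock: 52.02
position: [0.5227, -0.0145, 0.1213]
tcp_rot: [[1.0, -0.001, 0.003], [-0.001, -1.0, 0.001], [0.003, -0.001, -1.0]]
ft_force: [-0.3, -0.4, -2.9]
grip_width: 0.381
```

>>> send_rows(steps=[{"travel": [0,0,0.001],"rot": [0,0,0],"hand": 1},{"travel": [0,0,0],"rot": [0,0,0],"hand": 0.1},{"travel": [0,0,0],"rot": [0,0,0],"hand": -0.5},{"travel": [0,0,0],"rot": [0,0,0],"hand": -1},{"travel": [0,0,0],"rot": [0,0,0],"hand": -1},{"travel": [0,0,-0.03],"rot": [0,0,0],"hand": -1},{"travel": [0,0,-0.04],"rot": [0,0,0],"hand": -1},{"travel": [0,0,-0.02],"rot": [0,0,0],"hand": -1},{"travel": [0.005,-0.025,0],"rot": [0,0,0],"hand": -1},{"travel": [0.006,-0.045,0],"rot": [0,0,0],"hand": -1},{"travel": [0.006,-0.045,0],"rot": [0,0,0],"hand": -1},{"travel": [0.006,-0.045,0],"rot": [0,0,0],"hand": -1},{"travel": [0.006,-0.045,0],"rot": [0,0,0],"hand": -1},{"travel": [0.006,-0.045,0],"rot": [0,0,0],"hand": -1},{"travel": [0.006,-0.04,0],"rot": [0,0,0],"hand": -1},{"travel": [0,-0.025,0],"rot": [0,0,0],"hand": -1},{"travel": [0,-0.01,0],"rot": [0,0,0],"hand": -1},{"travel": [0,0,0],"rot": [0,0,0],"hand": -1},{"travel": [0,0,0],"rot": [0,0,0],"hand": -1}])

```text
clock: 54.4
position: [0.5671, 0.3148, 0.2142]
tcp_rot: [[1.0, -0.009, 0.005], [-0.009, -1.0, -0.004], [0.005, 0.004, -1.0]]
ft_force: [0.1, -0.4, 0.3]
grip_width: 1.005
```

>>> send_rows(steps=[{"travel": [-0.005,-0.003,0],"rot": [0.2,-0.3,-0.5],"hand": -1},{"travel": [0,0,0.025],"rot": [0,0,0],"hand": -1},{"travel": [0,0,0],"rot": [0,0,0],"hand": -1},{"travel": [0,0,0.01],"rot": [0,0,0],"hand": -1},{"travel": [0,0,0],"rot": [0,0,0],"hand": -1}])

```text
clock: 55.02
position: [0.5633, 0.3141, 0.1805]
tcp_rot: [[1.0, -0.005, 0.002], [-0.005, -1.0, 0.0], [0.002, -0.0, -1.0]]
ft_force: [-0.4, -1.1, 0.1]
grip_width: 1.0
```

>>> send_rows(steps=[{"travel": [-0.003,-0.004,0.02],"rot": [0,-0.1,-0.3],"hand": -1},{"travel": [0,0,0.025],"rot": [0,0,0],"hand": -1},{"travel": [0,0,0.025],"rot": [0,0,0],"hand": -1},{"travel": [0,0,0.015],"rot": [0,0,0],"hand": -1},{"travel": [0,0,0],"rot": [0,0,0],"hand": -1},{"travel": [0,0,0],"rot": [0,0,0],"hand": -1}])

```text
clock: 55.78
position: [0.5639, 0.3203, 0.0977]
tcp_rot: [[1.0, 0.0, 0.008], [0.0, -1.0, 0.005], [0.008, -0.005, -1.0]]
ft_force: [-0.2, 0.7, 0.3]
grip_width: 0.998
```

>>> send_rows(steps=[{"travel": [-0.001,0.002,0.011],"rot": [-0.3,-0.5,0],"hand": -1},{"travel": [0,0,0],"rot": [0,0,0],"hand": -1},{"travel": [0,0,0],"rot": [0,0,0],"hand": 1},{"travel": [0,0,0],"rot": [0,0,0],"hand": 1},{"travel": [0,0,0],"rot": [0,0,0],"hand": 1},{"travel": [0,0,0],"rot": [0,0,0],"hand": 1},{"travel": [0,0,0],"rot": [0,0,0],"hand": 1},{"travel": [0,0,0],"rot": [0,0,0],"hand": 1}])

```text
clock: 56.78
position: [0.5643, 0.3188, 0.0882]
tcp_rot: [[1.0, 0.0, 0.002], [0.0, -1.0, 0.001], [0.002, -0.001, -1.0]]
ft_force: [0.9, -1.0, 0.6]
grip_width: 0.546
```

>>> send_rows(steps=[{"travel": [0,0,-0.01],"rot": [0,0,0],"hand": 1},{"travel": [0,0,-0.03],"rot": [0,0,0],"hand": 1},{"travel": [0,0,-0.03],"rot": [0,0,0],"hand": 1},{"travel": [0,0,-0.01],"rot": [0,0,0],"hand": 1},{"travel": [0.002,0.015,0],"rot": [0,0,0],"hand": 1},{"travel": [0.002,0.03,0],"rot": [0,0,0],"hand": 1},{"travel": [0.002,0.035,0],"rot": [0,0,0],"hand": 1},{"travel": [0.002,0.035,0],"rot": [0,0,0],"hand": 1},{"travel": [0.002,0.035,0],"rot": [0,0,0],"hand": 1},{"travel": [0.002,0.035,0],"rot": [0,0,0],"hand": 1},{"travel": [0.002,0.03,0],"rot": [0,0,0],"hand": 1},{"travel": [0,0.02,0],"rot": [0,0,0],"hand": 1},{"travel": [0,0.005,0],"rot": [0,0,0],"hand": 1},{"travel": [0,0,0],"rot": [0,0,0],"hand": 1},{"travel": [0,0,0],"rot": [0,0,0],"hand": 1}])

```text
clock: 58.65
position: [0.5689, 0.0583, 0.1597]
tcp_rot: [[1.0, -0.005, -0.021], [-0.006, -1.0, -0.011], [-0.021, 0.011, -1.0]]
ft_force: [-0.8, 0.2, -2.5]
grip_width: 0.552
```

>>> send_rows(steps=[{"travel": [0.001,0.007,0],"rot": [0.6,1.2,-0.3],"hand": 1},{"travel": [0,0,0],"rot": [0,0,0],"hand": 1},{"travel": [0,0,0.02],"rot": [0,0,0],"hand": 1},{"travel": [0,0,0.015],"rot": [0,0,0],"hand": 1},{"travel": [0,0,0.01],"rot": [0,0,0],"hand": 1},{"travel": [0,0,0],"rot": [0,0,0],"hand": 1}])

```text
clock: 59.4
position: [0.5705, 0.0539, 0.1137]
tcp_rot: [[1.0, 0.004, 0.003], [0.004, -1.0, 0.002], [0.003, -0.002, -1.0]]
ft_force: [0.1, 0.3, -1.7]
grip_width: 0.544
```

>>> send_rows(steps=[{"travel": [0,0.003,0.009],"rot": [-0.1,-0.2,0.2],"hand": 1},{"travel": [0,0,0.005],"rot": [0,0,0],"hand": 1},{"travel": [0,0,0.0025],"rot": [0,0,0],"hand": 1},{"travel": [0,0,0],"rot": [0,0,0],"hand": 1}])

```text
clock: 59.9
position: [0.5715, 0.0507, 0.0968]
tcp_rot: [[1.0, 0.0, 0.001], [0.0, -1.0, 0.0], [0.001, -0.0, -1.0]]
ft_force: [0.9, 0.3, -1.9]
grip_width: 0.55
```

>>> send_rows(steps=[{"travel": [0,0,0.001],"rot": [0,0,0],"hand": 1},{"travel": [0,0,0],"rot": [0,0,0],"hand": -0.3},{"travel": [0,0,0],"rot": [0,0,0],"hand": -1},{"travel": [0,0,0],"rot": [0,0,0],"hand": -1},{"travel": [0,0,-0.03],"rot": [0,0,0],"hand": -1},{"travel": [0,0,-0.04],"rot": [0,0,0],"hand": -1},{"travel": [0,0,-0.04],"rot": [0,0,0],"hand": -1},{"travel": [0,0,-0.03],"rot": [0,0,0],"hand": -1},{"travel": [-0.02,-0.04,0],"rot": [0,0,0],"hand": -1},{"travel": [-0.02,-0.04,0],"rot": [0,0,0],"hand": -1},{"travel": [-0.02,-0.04,0],"rot": [0,0,0],"hand": -1},{"travel": [-0.02,-0.04,0],"rot": [0,0,0],"hand": -1},{"travel": [-0.02,-0.04,0],"rot": [0,0,0],"hand": -1},{"travel": [0,-0.04,0],"rot": [0,0,0],"hand": -1},{"travel": [0,-0.03,0],"rot": [0,0,0],"hand": -1},{"travel": [0,0,0],"rot": [0,0,0],"hand": -1},{"travel": [0,0,0],"rot": [0,0,0],"hand": -1}])

```text
clock: 62.02
position: [0.4701, 0.3273, 0.2429]
tcp_rot: [[1.0, -0.002, 0.008], [-0.002, -1.0, 0.001], [0.008, -0.001, -1.0]]
ft_force: [0.6, -0.6, 0.3]
grip_width: 1.002
```

```bash
python3 - <<'E'
from h import *
p,d=arm.grab_frame("top"); a=p[155:243,265:385]
cv2.imwrite("pics/c6.png",cv2.resize(a,None,fx=6.6,fy=6.6,interpolation=cv2.INTER_CUBIC))
cv2.imwrite("pics/side3.png",arm.grab_frame("side")[0])
W=cloud("top",d).reshape(-1,3);W0=cloud("top",np.load("top0.npy")).reshape(-1,3)
for n,x,y,r,z0,z1 in(("can",.571,.052,.018,.12,.14),("cyl",.523,-.014,.03,.12,.132),("man",.567,-.084,.02,.145,.17),("jar",.5625,.178,.03,.035,.05),("reel",.6155,-.178,.03,.028,.04)):
    for w in(W0,W):
        P=w[(np.hypot(w[:,0]-x,w[:,1]-y)<r+.01)&(w[:,2]>z0)&(w[:,2]<z1)]
        print(n,len(P),P.mean(0).round(4),np.round(cv2.minEnclosingCircle((P[:,:2]*1000).astype(np.float32)),0) if 0 else cv2.minEnclosingCircle((P[:,:2]*1000).astype(np.float32)))
P=W[(np.hypot(W[:,0]-.47,W[:,1]+.3375)<.036)&(W[:,2]>.044)];print("jig rib",P.mean(0))
E
```

```text
can 61 [0.5707 0.0517 0.1347] ((573.2801513671875, 52.22278594970703), 10.280158042907715)
can 62 [0.572  0.0515 0.1347] ((573.8598022460938, 52.25225067138672), 10.159416198730469)
cyl 23 [ 0.513  -0.0146  0.1257] ((523.526123046875, -13.950019836425781), 17.779775619506836)
cyl 20 [ 0.5102 -0.014   0.1283] ((515.3890991210938, -13.9587984085083), 16.198272705078125)
man 68 [ 0.5655 -0.0845  0.1593] ((566.2571411132812, -84.68559265136719), 8.299074172973633)
man 68 [ 0.5636 -0.0844  0.1592] ((564.998779296875, -84.59228515625), 8.428502082824707)
jar 151 [0.5625 0.1781 0.0445] ((562.8887329101562, 177.69273376464844), 15.68043327331543)
jar 155 [0.562  0.1779 0.0443] ((563.0839233398438, 178.35159301757812), 15.406959533691406)
reel 169 [ 0.6155 -0.1775  0.0344] ((614.456787109375, -178.13433837890625), 17.583568572998047)
reel 170 [ 0.6155 -0.1775  0.0345] ((615.4255981445312, -177.97634887695312), 16.716585159301758)
jig rib [ 0.46885947 -0.33550777  0.04891965]
```

View pics/c6.png

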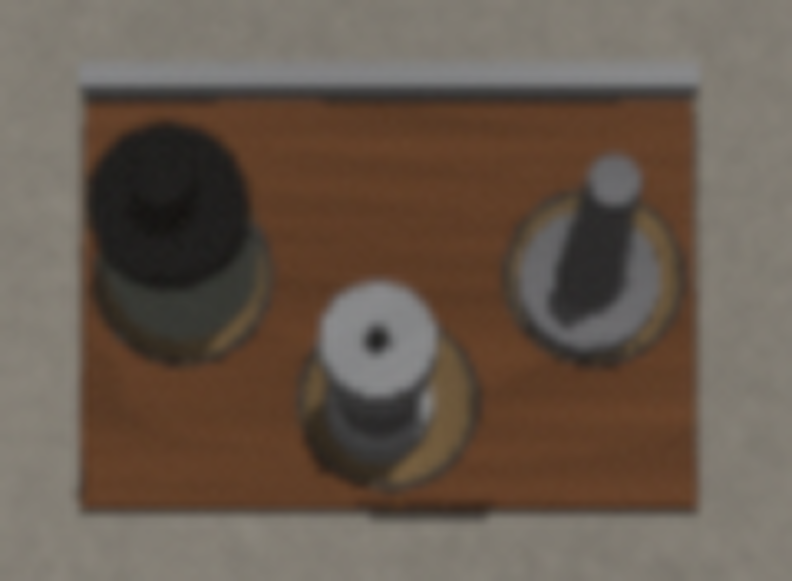

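View pics/side3.png

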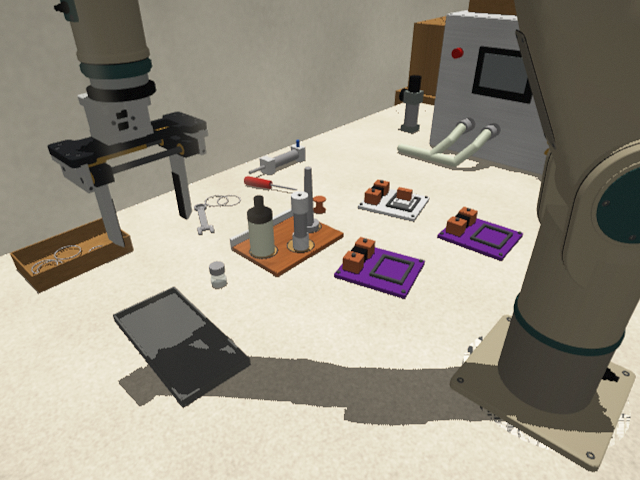

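All three tall things stand where they did before, within about 2 mm. The jig is in the pocket at (405,197), and the jar and reel have not moved. I'm handing the job in.

```bash
python3 -c "
from rig import arm
print(arm.job_done())"
```

```text
the job is handed in; nothing more can be done
None
```

The job is done and handed in at about 62 s of the 120 s allowed; the interface reports no verdict.

I stood the canister, cylinder and mandrel upright in the tray, then seated the jig in the silver fixture's pocket, leaving both purple look-alikes alone. After that I put the mandrel, cylinder and canister back on their circles.

- **Jig:** It sits in the pocket about 2–3 mm from its centre. The rib top measures 49–50 mm high, against 50 mm expected. I checked its angle right after seating: about 17° for the rib, against about 14° for the pocket.
- **Tall things:** All are upright on the board. The canister and mandrel are within about 2 mm of their starting places in the depth data.
- **Disagreeing check:** The cylinder's depth fit used only about 20 points and shifted by up to 8 mm. The before and after close-ups put its top within about 1 mm, and I released it within 2 mm of where I had gripped it, so I trust those.
- **Jar and reel:** Both are unmoved, within about 1 mm.
- **Robot:** The gripper is open and clear of everything.

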